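Point-and-check before grafting a pearl oyster

ROBOT

A 6-joint arm with a two-finger parallel gripper is mounted at the origin on the work surface. World frame = base frame: x ahead of the robot, y to its left, z up, the work surface at z = 0. Lengths are in mm, angles in rad, forces in N, time in s.
With the tool pointing down it reaches from about 350 to 850 mm from the base axis. Payload 8.1 kg.
Tool frame: the origin (TCP) lies between the finger pads, 19 mm behind the fingertips; this is the grasp point; z points along the fingers, y is the line along which they close (so a half turn about z gives the same grasp; the last joint's range is limited). The gripper opens to 85 mm and grips with 20 to 120 N. Pads are 22 mm wide; open, the fingers measure 114 mm over their backs; the gripper's body (76 mm by 85 mm) begins 54 mm behind the grasp point. The pads swing forward as they close: fully open they stand 13 mm farther back than shut.
Start: joints at [-1.232, 0.13, 1.488, -0, 1.523, -0.085], TCP at [246.756, -546.916, 249.992] pointing down, gripper open.
Joint ranges: [-2.96, 2.96], [-0.89, 2.26], [0.02, 2.5], [-1.34, 4.48], [0, 2.73], [-2.66, 2.66]. Speed limits (rad/s): [2.39, 2.39, 2.79, 3.14, 3.14, 3.14].

INTERFACE

Orientations are given as [roll, pitch, yaw] about the fixed x, y, z axes, in that order (R = Rz(yaw) Ry(pitch) Rx(roll)).
In Python, from station import manip gives the robot as it stands. The module is installed in compiled form; this text tells all that it offers.
- The arm moves only by the tool drive_tool, never from a script. Its argument "moves" is a list of rows, each a list of 7 numbers: the turn, a rotation vector about the tool's x, y, z normalised to -1 to 1, where 1 is 2 rad, then the shift along the tool's x, y, z normalised to -1 to 1, where 1 is 0.2 m, then the finger opening in mm, from 0 to 85.4. In form: [[ax, ay, az, dx, dy, dz, hand], ...]. A call has 1 to 12 rows; each row is the pose to reach, as a shift and turn from the pose commanded when the call began, along the tool's axes at that moment; what a row does not reach only later rows make up. A row lasts 1/8 s, in which the tool goes at most 62.5 mm and 10.7 degrees, less where a joint would pass 70% of its speed; a pose out of reach is approached as far as the arm can. A call with a number of a shift or a turn outside -1 to 1 is refused whole. A call with a gripper value outside its range is refused whole. The fingers move at their own pace and stop on an object; "squeeze" is the grip in N (left out, the last holds). Time passes only in rows, so rows that repeat a pose let the fingers close. It gives the time, the measured TCP pose, the force, the opening and the grip force at its end, in the units of the state.
- manip.get_state(): the state, without advancing time (a new reading comes with each control period).
- manip.capture(name): name is "scene" or "top" or "wrist"; returns a dict with "image" (480x640x3 uint8, red, green, blue), "depth" (480x640 float32, mm along the optical axis (not along the pixel's ray), 0 where there is no reading), "vertical_fov" (degrees; the focal length in pixels is half the picture's height over the tangent of half this angle, whatever the lens; pixels are square), "cx", "cy" (the principal point, pixels), "k1" (the pictures are not rectified: a ray, as slopes to the right and down, at radius r is drawn at 1 + k1 r^2 times it, then the intrinsics apply), "camera_from_world" (4x4, takes a point from world to camera coordinates). Camera axes: x right, y up, looking along -z (the intrinsics and any distortion apply to the point x, -y, -z); pixel columns grow to the right and rows downward; lengths in mm; the calibration is good to about 2 mm. A picture is of the moment at which its call begins.
- manip.close_job(): hands the job in; it is judged then, once.
Trained networks look in a picture, given as the dict that the camera call returned (one of the last four; its "shot" number tells which), for a name from the list of things; names that differ only in an ending like _2 or _b are one class to them, and where a whole thing is asked for, a point or a joint stands for the part that bears it (a point fixed in the world has none). Each returns a list of dicts, best first, with "conf" (0 to 1); they miss things now and then, are a little off and sometimes report something else, mostly with a low value. They report only what shows in the picture. A call takes as long as a camera call.
- manip.silhouettes(target, picture): "mask" (480x640 bool, what is visible of it).
- manip.mark_of(target, picture): "centre" ([x, y, z] in mm, in the coordinates of the camera as it stood for that picture, good to about 4 mm: a listed point, or the origin of a listed thing).
The state is a dict: "time": time; "joint_pos": joint angles; "qd": joint speeds; "tau": joint torques, N m; "tcp_pos": TCP position; "ee_rot": TCP orientation; "wrist_force": force on the tool from outside, world axes, zero at the start; "torque": the same for the moment, N m; "grip_width": opening from 0.0 (shut) to 1.0 (fully open); "finger_force": force on a finger pad.
Only numpy, scipy, OpenCV 4.12 (cv2) and the standard library are available. Lean on these libraries where they do the work, as an engineer would, in place of code of your own. Each camera call takes 0.05 s, during which the arm holds its last target. There are 200 camera calls.

TASK

Do the point-and-check before grafting: with the fingers pointing down, point from just above, without touching, at the top of the red wedge of the oyster that has one and stay there for two full seconds, then point in the same way at the middle of the white dish of beads for two full seconds, and then press the green button on the logger fully down and let it come up again. Do not point at any other oyster or at the black dish, nor skim low over them, and touch nothing with the arm but the logger: oysters, dishes, tray, board, bottle, knife and block are neither touched, moved nor lifted.

Things in the scene. Friction and masses are not known exactly. Their poses are not given: they have to be found in the camera images.
- oyster_red_top (a point): centre of the top face of the RED wedge of the one oyster that has a red wedge, 98 mm above the oyster's underside; the highest point of that oyster. z up.
- oyster_red: pearl oyster, dark brown round shell 72 mm across (its y) and 28 mm thick (its x), standing upright loose in the blue tray on its flat hinge edge, with a RED plastic wedge (13 x 18 mm seen from above) sticking up out of its top. Origin: centre of its underside, z up.
- oyster_blue1_top (a point): centre of the top face of the BLUE wedge of another oyster (1 of 4), 98 mm above its underside; no part of it is higher.
- oyster_blue1: pearl oyster, dark brown round shell 72 mm across (its y) and 28 mm thick (its x), standing upright loose in the blue tray on its flat hinge edge, with a BLUE plastic wedge (13 x 18 mm seen from above) sticking up out of its top. Not the one wanted. Origin: centre of its underside.
- oyster_blue2_top (a point): centre of the top face of the BLUE wedge of another oyster (2 of 4), 98 mm above its underside; no part of it is higher.
- oyster_blue2: pearl oyster, dark brown round shell 72 mm across (its y) and 28 mm thick (its x), standing upright loose in the blue tray on its flat hinge edge, with a BLUE plastic wedge (13 x 18 mm seen from above) sticking up out of its top. Not the one wanted. Origin: centre of its underside.
- oyster_blue3_top (a point): centre of the top face of the BLUE wedge of another oyster (3 of 4), 98 mm above its underside; no part of it is higher.
- oyster_blue3: pearl oyster, dark brown round shell 72 mm across (its y) and 28 mm thick (its x), standing upright loose in the blue tray on its flat hinge edge, with a BLUE plastic wedge (13 x 18 mm seen from above) sticking up out of its top. Not the one wanted. Origin: centre of its underside.
- oyster_blue4_top (a point): centre of the top face of the BLUE wedge of another oyster (4 of 4), 98 mm above its underside; no part of it is higher.
- oyster_blue4: pearl oyster, dark brown round shell 72 mm across (its y) and 28 mm thick (its x), standing upright loose in the blue tray on its flat hinge edge, with a BLUE plastic wedge (13 x 18 mm seen from above) sticking up out of its top. Not the one wanted. Origin: centre of its underside.
- tray: light blue open plastic tray, 260 (x) x 340 (y) x 50 mm high, walls and floor about 5 mm, fixed on the table; the five oysters stand in it. Origin: centre of its underside.
- board: pale plywood board, 270 x 270 x 12 mm, fixed flat on the table; both dishes and the logger stand on it, in any arrangement. Origin: centre of its underside.
- dish_white_top (a point): centre of the mouth of the white dish, at rim height, 22 mm above its underside. z up.
- dish_white: small loose white ceramic dish, 68 mm across at the rim, 22 mm high, holding seven cream pearl beads (11 mm, fast in it, below the rim). Origin: centre of its underside.
- dish_black_top (a point): centre of the mouth of the black dish, at rim height.
- dish_black: small loose black plastic dish, empty, same size as the white one (68 mm across, 22 mm high). Not the one wanted. Origin: centre of its underside.
- logger: grey plastic check logger, box 85 (x) x 70 (y) x 30 mm high, fixed on the board, with a dark screen and one round green push button on top. Origin: centre of its underside.
- log_button_top (a point): centre of the top face of the logger's green push button (32 mm across), which is pushed straight down. The point moves with the button.
- log_button (a joint): travel of the green button, m: 0 = up, 0.006 = fully pressed; it springs back when let go. Pushing it fully down takes about 5 N.
- bottle: loose pink bottle with a white cap, 44 mm across, 110 mm high, standing beyond the board. Origin: centre of its underside.
- knife: loose grafting knife, 175 mm long along its x, about 11 mm thick, black handle towards -x and flat steel blade towards +x, lying on the table. Origin near its middle, on its underside.
- block: loose cork block, 70 x 100 x 18 mm, lying on the table beyond the tray. Origin: centre of its underside.

How it is judged:
By the outcome, as a careful person would: the job done as asked, in the order asked, and still so for the second after the job is handed in, with the robot touching nothing.
It also fails if it takes over 51 s, if anything falls off the work surface, if the arm or the gripper's body presses on something with over 40 N, if the wrist force passes 120 N, or if a joint passes its speed limit or range.

## Working session

There is one attempt and no reset: what is moved stays moved. The work goes in short steps, Python scripts to look and compute and a tool call to move; the robot and the scene stay as the last step left them, time stands still between calls to the robot, and variables do not carry over. Pictures are saved under pics/ and viewed, at most 10 in all, crops included, and the job is handed in when it is done.

Besides the shell and the picture viewer there is one more tool, called after "Call:" in YAML: its name, and indented under it one key for each argument. drive_tool: Moves the arm, as the interface text tells. Its arguments: {"type":"object","properties":{"moves":{"type":"array","items":{"type":"array","items":{"type":"number"}}},"squeeze":{"type":"number"}},"required":["moves"]}

```bash
mkdir -p pics
cat > h.py <<'E'
import numpy as np, cv2
from station import manip
def world(pic,c): 
    return (np.linalg.inv(np.array(pic["camera_from_world"]))@np.r_[c,1])[:3]
def px2w(pic,mask):
    # world points of masked pixels with depth
    v,u=np.nonzero(mask&(pic["depth"]>0)); f=240/np.tan(np.radians(pic["vertical_fov"])/2)
    K=np.array([[f,0,pic["cx"]],[0,f,pic["cy"]],[0,0,1.]])
    xd=np.c_[(u-pic["cx"])/f,(v-pic["cy"])/f]; x=xd.copy()
    for _ in range(20): x=xd/(1+pic["k1"]*(x**2).sum(1,keepdims=True))
    d=pic["depth"][v,u]
    P=np.c_[x[:,0]*d,-x[:,1]*d,-d,np.ones(len(d))]
    return (P@np.linalg.inv(np.array(pic["camera_from_world"])).T)[:,:3],u,v
E
python3 - <<'E'
from h import *
for n in ["top","scene"]:
    p=manip.capture(n); cv2.imwrite(f"pics/{n}0.png",p["image"][:,:,::-1])
    for t in ["oyster_red_top","oyster_blue1_top","dish_white_top","dish_black_top","log_button_top","logger","bottle","tray","board","knife","block"]:
        for r in manip.mark_of(t,p)[:5]: print(n,t,round(r["conf"],2),world(p,r["centre"]).round(0))
print({k:v for k,v in manip.get_state().items()})
E
```

```text
top oyster_red_top 0.88 [ 595. -238.  100.]
top oyster_blue1_top 0.91 [ 476. -168.  103.]
top oyster_blue1_top 0.56 [ 536. -181.   -0.]
top oyster_blue1_top 0.4 [ 591. -238.    8.]
top dish_white_top 0.61 [489. 286.  35.]
top dish_white_top 0.23 [ 475. -173.    7.]
top dish_black_top 0.8 [500. 146.  31.]
top log_button_top 0.46 [606. 206.  65.]
top logger 0.93 [613. 212.  14.]
top bottle 0.68 [751.  68.   5.]
top bottle 0.41 [ 477. -173.    8.]
top tray 0.96 [ 534. -179.    3.]
top tray 0.43 [754.  67.   2.]
top tray 0.33 [ 472. -173.  104.]
top board 0.62 [548. 220.  -4.]
top board 0.6 [479. -72.  10.]
top knife 0.81 [279. 387.   3.]
top block 0.73 [ 789. -142.   -0.]
top block 0.46 [480. -71. 100.]
top block 0.19 [ 475. -168.  106.]
scene oyster_red_top 0.58 [ 594. -239.  100.]
scene oyster_blue1_top 0.67 [ 474. -167.  105.]
scene dish_white_top 0.88 [483. 287.  37.]
scene dish_white_top 0.62 [ 594. -240.   98.]
scene dish_white_top 0.29 [486. 285.   9.]
scene dish_black_top 0.94 [501. 147.  32.]
scene log_button_top 0.56 [597. 207.  65.]
scene log_button_top 0.5 [ 600. -123.    4.
[... 437 characters left out ...]
27 [ 599. -121.   99.]
{'time': 1.2, 'joint_pos': array([-1.23238275e+00,  1.30392318e-01,  1.48819793e+00, -3.65756929e-06,
        1.52296304e+00, -8.54080529e-02]), 'qd': array([ 0.00027132,  0.00052022, -0.00171143,  0.00126312, -0.00033247,
        0.00116964]), 'tau': array([-3.95035686e-04, -5.69335020e+01, -5.00858831e+01, -2.59828548e-04,
        1.50443440e-03,  1.88255291e-05]), 'tcp_pos': array([ 246.76917503, -546.92530788,  249.99795175]), 'ee_rot': array([3.14155373e+00, 6.99883733e-06, 4.23821806e-01]), 'wrist_force': array([ 0.22632497,  0.20588043, -0.09667368]), 'torque': array([ 0.02495596, -0.00433648,  0.0118271 ]), 'finger_force': 0.0, 'grip_width': 1.0001250610312085}
```

View pics/top0.png

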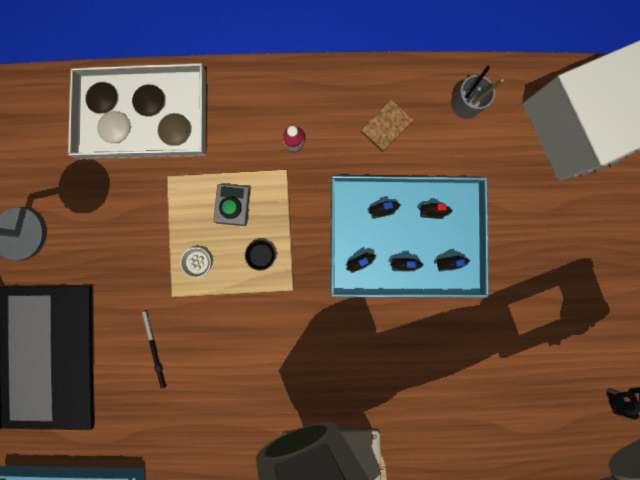

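Run:
```python
from h import *
for n in ["top","scene"]:
    p=manip.capture(n); hsv=cv2.cvtColor(p["image"],cv2.COLOR_RGB2HSV)
    H,S,V=[hsv[...,i].astype(int) for i in range(3)]
    P,u,v=px2w(p,np.ones((480,640),bool)&(p["depth"]>0))
    h,s,vv=H[v,u],S[v,u],V[v,u]
    def rep(name,m): 
        if m.sum(): q=P[m]; print(n,name,m.sum(),"med",np.median(q,0).round(1),"lo",np.percentile(q,2,axis=0).round(1),"hi",np.percentile(q,98,axis=0).round(1),"px",u[m].mean().round(),v[m].mean().round())
    near=lambda x,y,r:np.hypot(P[:,0]-x,P[:,1]-y)<r
    rep("redtop",((h<10)|(h>170))&(s>120)&(P[:,2]>92)&near(595,-238,40))
    rep("green",(h>40)&(h<85)&(s>90)&near(603,208,50)&(P[:,2]>46))
    for nm,x,y in [("white",487,286),("black",500,146)]: rep(nm,near(x,y,50)&(P[:,2]>25)&(P[:,2]<45))
    hi=(P[:,2]>92)&(P[:,2]<110)&(P[:,1]<0)&(P[:,0]>380)&(P[:,0]<700)
    k,l=cv2.connectedComponents(((lambda a:(a.__setitem__((v[hi],u[hi]),1),a)[1])(np.zeros((480,640),np.uint8))))
    for i in range(1,k): 
        m=(l[v,u]==i)
        if m.sum()>15: rep("wedge h%d"%np.median(h[m]),m)
    rep("log",near(613,211,60)&(P[:,2]>38)&(P[:,2]<48))
```

```text
top redtop 66 med [ 589.6 -236.8  102.8] lo [ 583.4 -247.3   96. ] hi [ 596.2 -228.8  108.7] px 441.0 207.0
top green 194 med [603.3 207.   63.5] lo [588.8 192.4  51.1] hi [618.5 223.1  68.7] px 229.0 207.0
top white 307 med [487.2 292.1  30.2] lo [454.6 255.8  25.3] hi [517.8 319.4  37.2] px 193.0 262.0
top black 246 med [500.4 149.5  31.9] lo [469.  112.5  25.4] hi [532.2 177.4  37.8] px 259.0 255.0
top wedge h26 109 med [ 678.  -530.5  101.4] lo [ 658.2 -550.6   92.6] hi [ 699.7 -521.3  109.9] px 575.0 164.0
top wedge h11 24 med [ 667.3 -585.5   98.6] lo [ 662.2 -598.1   93.9] hi [ 671.9 -576.   100.7] px 598.0 169.0
top wedge h110 65 med [ 595.6 -124.1  102.7] lo [ 588.1 -133.9   93.8] hi [ 602.1 -115.3  107.4] px 387.0 205.0
top wedge h1 69 med [ 589.7 -237.   102.8] lo [ 583.4 -247.6   96.1] hi [ 596.2 -228.9  108.6] px 441.0 207.0
top wedge h110 62 med [479.6 -71.6 102.9] lo [471.8 -81.8  94. ] hi [487.6 -63.4 105.7] px 363.0 262.0
top wedge h110 58 med [ 473.2 -271.2  103.5] lo [ 467.  -280.1   94.6] hi [ 479.4 -263.9  106.6] px 460.0 263.0
top wedge h110 67 med [ 473.3 -168.
[... 544 characters left out ...]
5.2] hi [531.6 177.4  37.1] px 331.0 235.0
scene wedge h108 59 med [481.4 -74.8 101.6] lo [473.  -83.   92.5] hi [488.  -65.1 104.1] px 271.0 274.0
scene wedge h108 74 med [ 475.  -172.8  100.1] lo [ 465.7 -181.1   92.3] hi [ 480.5 -162.4  105.3] px 241.0 303.0
scene wedge h108 66 med [ 596.4 -128.9  101.2] lo [ 588.9 -136.3   92.9] hi [ 602.5 -117.5  105.1] px 302.0 314.0
scene wedge h107 78 med [ 474.9 -274.2  101.1] lo [ 466.9 -283.9   93.6] hi [ 481.3 -264.6  105. ] px 210.0 338.0
scene wedge h2 82 med [ 590.8 -240.3  100.9] lo [ 582.8 -248.4   92.3] hi [ 596.7 -230.5  105.1] px 268.0 353.0
scene log 453 med [627.  191.5  41.4] lo [570.9 168.6  38.3] hi [654.1 237.8  47.1] px 385.0 240.0
```

The top view shows the red wedge at px (441,207), with blue wedges at (387,205), (363,262), (410,264) and (460,263). The white beaded dish is at (196,262), the black dish at (260,254) and the green button at (229,207). Measured heights agree with the given sizes: wedge top about 103, rim about 34. First I'll shut the fingers and turn the yaw to 0.

Call:
drive_tool:
  moves:
    - [0, 0, 0.07, 0, 0, 0, 0]
    - [0, 0, 0.14, 0, 0, 0, 0]
    - [0, 0, 0.212, 0, 0, 0, 0]
    - [0, 0, 0.212, 0, 0, 0, 0]
    - [0, 0, 0.212, 0, 0, 0, 0]
    - [0, 0, 0.212, 0, 0, 0, 0]

```text
time: 2.05
tcp_pos: [246.8, -546.9, 250.0]
ee_rot: [3.142, 0.0, 0.002]
wrist_force: [-0.2, -0.8, 0.3]
grip_width: 0.0
finger_force: 0.0
```

Call:
drive_tool:
  moves:
    - [0, 0, 0, 0.15, -0.08, 0, 0]
    - [0, 0, 0, 0.35, -0.19, 0, 0]
    - [0, 0, 0, 0.55, -0.3, 0, 0]
    - [0, 0, 0, 0.75, -0.41, 0, 0]
    - [0, 0, 0, 0.9, -0.5, 0, 0]
    - [0, 0, 0, 1.0, -0.55, 0, 0]
    - [0, 0, 0, 1.0, -0.55, 0, 0]

```text
time: 2.92
tcp_pos: [447.8, -436.4, 249.8]
ee_rot: [-3.142, 0.0, 0.002]
wrist_force: [0.5, 0.2, -0.1]
grip_width: -0.001
finger_force: 0.0
```

Call:
drive_tool:
  moves:
    - [0, 0, 0, 0.1, -0.14, 0, 0]
    - [0, 0, 0, 0.25, -0.35, 0, 0]
    - [0, 0, 0, 0.4, -0.55, 0, 0]
    - [0, 0, 0, 0.53, -0.74, 0, 0]
    - [0, 0, 0, 0.65, -0.9, 0, 0]
    - [0, 0, 0, 0.72, -0.995, 0, 0]
    - [0, 0, 0, 0.72, -0.995, 0, 0]
    - [0, 0, 0, 0.72, -0.995, 0, 0]

```text
time: 3.92
tcp_pos: [590.1, -239.3, 249.9]
ee_rot: [3.141, 0.001, -0.001]
wrist_force: [0.4, 0.3, -0.4]
grip_width: -0.003
finger_force: 0.0
```

Run:
```python
from h import *
p=manip.capture("wrist"); cv2.imwrite("pics/w1.png",p["image"][:,:,::-1])
for r in manip.mark_of("oyster_red_top",p)[:2]: print(r["conf"],world(p,r["centre"]).round(1))
H,S,V=cv2.split(cv2.cvtColor(p["image"],cv2.COLOR_RGB2HSV))
P,u,v=px2w(p,((H<10)|(H>170))&(S>120)); m=(abs(P[:,2]-103)<5)&(np.hypot(P[:,0]-590,P[:,1]+238)<30)
print(m.sum(),P[m].mean(0),P[m].min(0),P[m].max(0)); 
c=cv2.minAreaRect(P[m][:,:2].astype(np.float32)); print(c)
print(manip.get_state()["tcp_pos"])
# nearest things in view = fingertip
P,u,v=px2w(p,p["depth"]>0); m=P[:,2]>180; print(m.sum(), P[m].min(0) if m.any() else 0)
```

```text
0.75 [ 592.7 -233.5  100.6]
484 [ 592.59120564 -237.20281948  102.49147597] [ 584.57504874 -246.55519138   98.01917778] [ 599.1311786  -228.24919208  104.28455475]
((591.930419921875, -237.09371948242188), (17.961565017700195, 13.584602355957031), 84.42940521240234)
[ 590.10786761 -239.39877527  249.97621168]
57958 [ 578.84229827 -300.61138697  234.27114801]
```

View pics/w1.png

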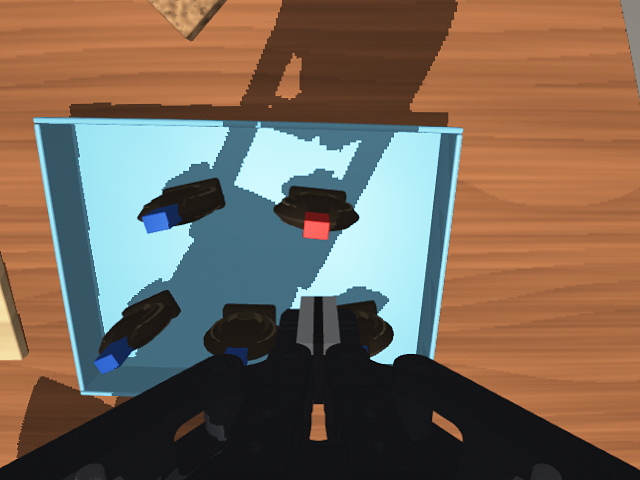

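The wrist view shows the red wedge at (316,226) and the shut fingertips at (319,300). The wedge top measures about (591.5,-237.7,102.5). I'll descend to a TCP height of 135, which puts the tips about 13 mm above it, and hold.

Call:
drive_tool:
  moves:
    - [0, 0, 0, 0.006, -0.007, 0.08, 0]
    - [0, 0, 0, 0.006, -0.007, 0.2, 0]
    - [0, 0, 0, 0.006, -0.007, 0.32, 0]
    - [0, 0, 0, 0.006, -0.007, 0.42, 0]
    - [0, 0, 0, 0.006, -0.007, 0.5, 0]
    - [0, 0, 0, 0.006, -0.007, 0.55, 0]
    - [0, 0, 0, 0.006, -0.007, 0.575, 0]
    - [0, 0, 0, 0.006, -0.007, 0.575, 0]
    - [0, 0, 0, 0.006, -0.007, 0.575, 0]
    - [0, 0, 0, 0.006, -0.007, 0.575, 0]

```text
time: 5.28
tcp_pos: [592.4, -236.8, 135.8]
ee_rot: [3.141, -0.001, -0.0]
wrist_force: [0.1, 0.2, -0.1]
grip_width: -0.002
finger_force: 0.0
```

Run:
```python
from h import *
p=manip.capture("wrist"); cv2.imwrite("pics/w2.png",p["image"][:,:,::-1])
s=manip.get_state(); print(s["time"],s["tcp_pos"])
H,S,V=cv2.split(cv2.cvtColor(p["image"],cv2.COLOR_RGB2HSV))
P,u,v=px2w(p,((H<10)|(H>170))&(S>120)); m=(abs(P[:,2]-103)<5)&(np.hypot(P[:,0]-590,P[:,1]+238)<30)
print(m.sum(),P[m].min(0),P[m].max(0))
```

```text
5.325 [ 592.32187893 -236.7384517   135.63629011]
428 [ 590.46363816 -246.71050285   98.02149315] [ 599.62595142 -228.91792631  104.11994453]
```

View pics/w2.png

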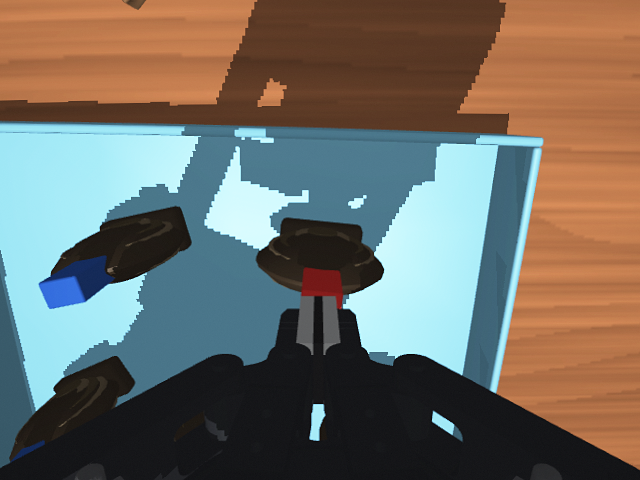

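The fingertips, at (319,296), hang right over the red wedge and nothing touches. I'll hold here, then lift.

Call:
drive_tool:
  moves:
    - [0, 0, 0, 0, 0, 0, 0]
    - [0, 0, 0, 0, 0, 0, 0]
    - [0, 0, 0, 0, 0, 0, 0]
    - [0, 0, 0, 0, 0, 0, 0]
    - [0, 0, 0, 0, 0, 0, 0]
    - [0, 0, 0, 0, 0, 0, 0]
    - [0, 0, 0, 0, 0, 0, 0]
    - [0, 0, 0, 0, 0, 0, 0]
    - [0, 0, 0, 0, 0, 0, 0]
    - [0, 0, 0, 0, 0, 0, 0]
    - [0, 0, 0, 0, 0, 0, 0]
    - [0, 0, 0, 0, 0, 0, 0]

```text
time: 6.82
tcp_pos: [592.0, -236.6, 135.0]
ee_rot: [3.142, -0.0, -0.0]
wrist_force: [-0.6, 0.6, -0.7]
grip_width: 0.001
finger_force: 0.0
```

Call:
drive_tool:
  moves:
    - [0, 0, 0, 0, 0, 0, 0]
    - [0, 0, 0, 0, 0, 0, 0]
    - [0, 0, 0, 0, 0, 0, 0]
    - [0, 0, 0, 0, 0, 0, 0]
    - [0, 0, 0, 0, 0, 0, 0]
    - [0, 0, 0, 0, 0, 0, 0]
    - [0, 0, 0, 0, 0, 0, 0]
    - [0, 0, 0, 0, 0, 0, 0]
    - [0, 0, 0, 0, 0, 0, 0]
    - [0, 0, 0, 0, 0, 0, 0]
    - [0, 0, 0, 0, 0, 0, 0]
    - [0, 0, 0, 0, 0, 0, 0]

```text
time: 8.32
tcp_pos: [592.0, -236.6, 135.0]
ee_rot: [3.142, -0.0, -0.0]
wrist_force: [-0.3, -0.4, 0.3]
grip_width: -0.002
finger_force: 0.0
```

Call:
drive_tool:
  moves:
    - [0, 0, 0, 0, 0, -0.08, 0]
    - [0, 0, 0, 0, 0, -0.2, 0]
    - [0, 0, 0, 0, 0, -0.35, 0]
    - [0, 0, 0, 0, 0, -0.5, 0]
    - [0, 0, 0, 0, 0, -0.63, 0]
    - [0, 0, 0, 0, 0, -0.7, 0]
    - [0, 0, 0, 0, 0, -0.7, 0]
    - [0, 0, 0, 0, 0, -0.7, 0]

```text
time: 9.32
tcp_pos: [591.6, -236.4, 273.7]
ee_rot: [-3.141, 0.002, -0.0]
wrist_force: [-0.3, 0.1, 0.3]
grip_width: 0.003
finger_force: 0.0
```

Call:
drive_tool:
  moves:
    - [0, 0, 0, 0, -0.1, 0, 0]
    - [0, 0, 0, 0, -0.25, 0, 0]
    - [0, 0, 0, 0, -0.42, 0, 0]
    - [0, 0, 0, 0, -0.6, 0, 0]
    - [0, 0, 0, 0, -0.75, 0, 0]
    - [0, 0, 0, 0, -0.87, 0, 0]

```text
time: 10.07
tcp_pos: [591.3, -59.9, 273.9]
ee_rot: [-3.141, 0.002, 0.001]
wrist_force: [0.2, 0.2, -0.3]
grip_width: -0.0
finger_force: 0.0
```

Call:
drive_tool:
  moves:
    - [0, 0, 0, 0, -0.1, 0, 0]
    - [0, 0, 0, 0, -0.25, 0, 0]
    - [0, 0, 0, 0, -0.42, 0, 0]
    - [0, 0, 0, 0, -0.6, 0, 0]
    - [0, 0, 0, 0, -0.75, 0, 0]
    - [0, 0, 0, 0, -0.87, 0, 0]

```text
time: 10.82
tcp_pos: [591.5, 113.3, 274.4]
ee_rot: [-3.142, 0.001, 0.001]
wrist_force: [0.1, 0.3, -0.1]
grip_width: 0.001
finger_force: 0.0
```

Call:
drive_tool:
  moves:
    - [0, 0, 0, -0.03, -0.1, 0, 0]
    - [0, 0, 0, -0.12, -0.25, 0, 0]
    - [0, 0, 0, -0.24, -0.42, 0, 0]
    - [0, 0, 0, -0.36, -0.6, 0, 0]
    - [0, 0, 0, -0.46, -0.75, 0, 0]
    - [0, 0, 0, -0.525, -0.87, 0, 0]
    - [0, 0, 0, -0.525, -0.87, 0, 0]
    - [0, 0, 0, -0.525, -0.87, 0, 0]
    - [0, 0, 0, -0.525, -0.87, 0, 0]

```text
time: 11.95
tcp_pos: [487.5, 284.6, 274.9]
ee_rot: [3.141, 0.0, -0.001]
wrist_force: [0.6, 0.6, -0.0]
grip_width: -0.004
finger_force: 0.0
```

Run:
```python
from h import *
p=manip.capture("wrist"); cv2.imwrite("pics/w3.png",p["image"][:,:,::-1])
s=manip.get_state(); print(s["time"],s["tcp_pos"],s["joint_pos"].round(2))
for t in ["dish_white_top","dish_black_top","log_button_top","logger"]:
    for r in manip.mark_of(t,p)[:2]: print(t,round(r["conf"],2),world(p,r["centre"]).round(1))
P,u,v=px2w(p,p["depth"]>0); H,S,V=[c[v,u] for c in cv2.split(cv2.cvtColor(p["image"],cv2.COLOR_RGB2HSV))]
m=(P[:,2]>30)&(P[:,2]<38)&(np.hypot(P[:,0]-487,P[:,1]-287)<45); print("rim",m.sum(),P[m].min(0),P[m].max(0),np.percentile(P[m][:,2],90))
print(cv2.minEnclosingCircle(P[m][:,:2].astype(np.float32)))
m=(H>40)&(H<85)&(S>90)&(P[:,2]>50)&(P[:,2]<75); print("green",m.sum(),P[m].min(0),P[m].max(0),np.median(P[m],0)) if m.any() else 0
```

```text
12.0 [487.52711559 284.66469566 274.9017392 ] [ 0.44  0.03  1.55 -0.    1.56  2.01]
dish_white_top 0.91 [487.5 287.2  34. ]
log_button_top 0.89 [602.9 209.7  60.4]
logger 0.56 [614.9 207.1  11.8]
logger 0.49 [485.8 289.3  33.7]
rim 945 [455.84595141 255.41823343  30.0022396 ] [522.2499619  321.51315325  36.72787991] 34.39539511597201
((489.1302795410156, 288.41790771484375), 33.66221237182617)
green 1462 [589.41067137 190.77543556  51.40287882] [622.46253655 224.37866898  66.79534644] [604.87361688 209.66397244  63.48802899]
```

View pics/w3.png

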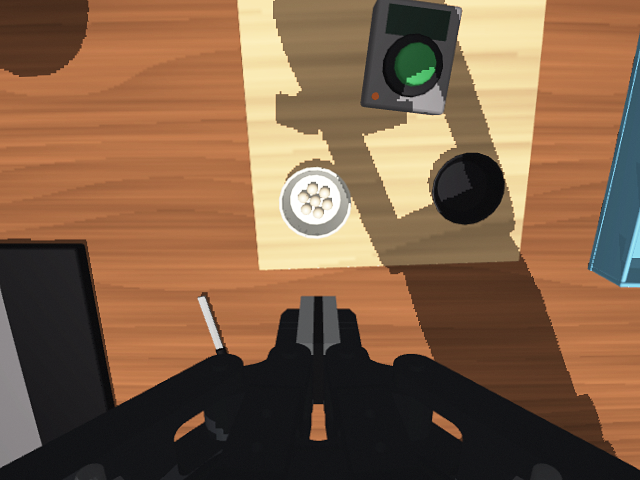

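The wrist view shows the white dish at (316,201), the button at (415,65) and the black dish at (468,188). The rim centre is about (488,287.7,34), so I'll descend with the tips 13 mm above the rim.

Call:
drive_tool:
  moves:
    - [0, 0, 0, 0.003, -0.015, 0.08, 0]
    - [0, 0, 0, 0.003, -0.015, 0.22, 0]
    - [0, 0, 0, 0.003, -0.015, 0.38, 0]
    - [0, 0, 0, 0.003, -0.015, 0.54, 0]
    - [0, 0, 0, 0.003, -0.015, 0.68, 0]
    - [0, 0, 0, 0.003, -0.015, 0.8, 0]
    - [0, 0, 0, 0.003, -0.015, 0.9, 0]
    - [0, 0, 0, 0.003, -0.015, 0.95, 0]
    - [0, 0, 0, 0.003, -0.015, 0.95, 0]
    - [0, 0, 0, 0.003, -0.015, 0.95, 0]

```text
time: 13.45
tcp_pos: [488.4, 288.8, 86.0]
ee_rot: [-3.141, -0.001, -0.0]
wrist_force: [-0.2, -0.4, 0.3]
grip_width: -0.002
finger_force: 0.0
```

Call:
drive_tool:
  moves:
    - [0, 0, 0, 0, 0, 0.05, 0]
    - [0, 0, 0, 0, 0, 0.095, 0]
    - [0, 0, 0, 0, 0, 0.095, 0]
    - [0, 0, 0, 0, 0, 0.095, 0]
    - [0, 0, 0, 0, 0, 0.095, 0]
    - [0, 0, 0, 0, 0, 0.095, 0]
    - [0, 0, 0, 0, 0, 0.095, 0]
    - [0, 0, 0, 0, 0, 0.095, 0]
    - [0, 0, 0, 0, 0, 0.095, 0]
    - [0, 0, 0, 0, 0, 0.095, 0]
    - [0, 0, 0, 0, 0, 0.095, 0]
    - [0, 0, 0, 0, 0, 0.095, 0]

```text
time: 14.95
tcp_pos: [487.7, 288.5, 66.0]
ee_rot: [-3.142, -0.0, -0.0]
wrist_force: [-0.0, 0.2, -0.6]
grip_width: -0.003
finger_force: 0.0
```

Run:
```python
from h import *
p=manip.capture("wrist"); cv2.imwrite("pics/w4.png",p["image"][:,:,::-1])
P,u,v=px2w(p,p["depth"]>0); H,S,V=[c[v,u] for c in cv2.split(cv2.cvtColor(p["image"],cv2.COLOR_RGB2HSV))]
m=(H>40)&(H<85)&(S>90)&(P[:,2]>50)&(P[:,2]<75); print("green",m.sum(),P[m].min(0),P[m].max(0),np.median(P[m],0),np.percentile(P[m][:,2],[10,90]))
```

```text
green 2729 [589.17695865 190.43567644  52.64916419] [598.91491157 223.43716938  65.94929022] [593.7155583  211.66531517  62.94383808] [56.2200197  64.33728075]
```

View pics/w4.png

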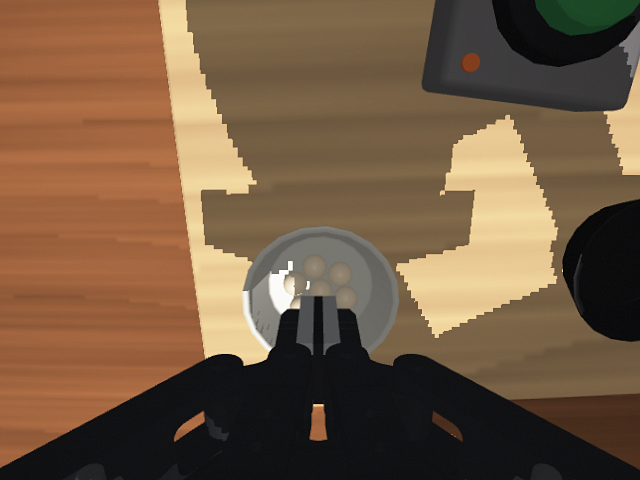

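The fingertips, at (319,297), are over the middle of the beaded dish and clear of it. I'll finish the hold, lift and go above the button.

Call:
drive_tool:
  moves:
    - [0, 0, 0, 0, 0, 0, 0]
    - [0, 0, 0, 0, 0, 0, 0]
    - [0, 0, 0, 0, 0, 0, 0]
    - [0, 0, 0, 0, 0, 0, 0]
    - [0, 0, 0, 0, 0, 0, 0]
    - [0, 0, 0, 0, 0, 0, 0]
    - [0, 0, 0, 0, 0, 0, 0]
    - [0, 0, 0, 0, 0, 0, 0]
    - [0, 0, 0, 0, 0, 0, 0]
    - [0, 0, 0, 0, 0, 0, 0]
    - [0, 0, 0, 0, 0, 0, 0]
    - [0, 0, 0, 0, 0, 0, 0]

```text
time: 16.5
tcp_pos: [487.7, 288.4, 66.0]
ee_rot: [3.142, -0.0, -0.0]
wrist_force: [1.2, 0.4, 0.2]
grip_width: 0.002
finger_force: 0.0
```

Call:
drive_tool:
  moves:
    - [0, 0, 0, 0, 0, 0, 0]
    - [0, 0, 0, 0, 0, 0, 0]
    - [0, 0, 0, 0, 0, 0, 0]
    - [0, 0, 0, 0, 0, 0, 0]
    - [0, 0, 0, 0, 0, -0.08, 0]
    - [0, 0, 0, 0, 0, -0.2, 0]
    - [0, 0, 0, 0, 0, -0.35, 0]
    - [0, 0, 0, 0, 0, -0.5, 0]
    - [0, 0, 0, 0, 0, -0.6, 0]
    - [0, 0, 0, 0, 0, -0.6, 0]
    - [0, 0, 0, 0, 0, -0.6, 0]

```text
time: 17.88
tcp_pos: [487.2, 288.2, 184.9]
ee_rot: [3.141, 0.001, -0.0]
wrist_force: [-0.2, -0.0, -1.1]
grip_width: -0.0
finger_force: 0.0
```

Call:
drive_tool:
  moves:
    - [0, 0, 0, 0.08, 0.05, 0, 0]
    - [0, 0, 0, 0.2, 0.14, 0, 0]
    - [0, 0, 0, 0.34, 0.24, 0, 0]
    - [0, 0, 0, 0.48, 0.34, 0, 0]
    - [0, 0, 0, 0.584, 0.405, 0, 0]
    - [0, 0, 0, 0.584, 0.405, 0, 0]
    - [0, 0, 0, 0.584, 0.405, 0, 0]
    - [0, 0, 0, 0.584, 0.405, 0, 0]

```text
time: 18.88
tcp_pos: [603.9, 207.8, 185.6]
ee_rot: [3.142, 0.001, 0.001]
wrist_force: [0.7, 0.2, -0.2]
grip_width: -0.002
finger_force: 0.0
```

Call:
drive_tool:
  moves:
    - [0, 0, 0, 0, 0, 0.08, 0]
    - [0, 0, 0, 0, 0, 0.18, 0]
    - [0, 0, 0, 0, 0, 0.28, 0]
    - [0, 0, 0, 0, 0, 0.38, 0]
    - [0, 0, 0, 0, 0, 0.44, 0]
    - [0, 0, 0, 0, 0, 0.45, 0]
    - [0, 0, 0, 0, 0, 0.45, 0]
    - [0, 0, 0, 0, 0, 0.45, 0]

```text
time: 19.88
tcp_pos: [605.3, 207.6, 97.2]
ee_rot: [-3.141, -0.002, -0.0]
wrist_force: [0.1, -1.2, -0.2]
grip_width: 0.004
finger_force: 0.0
```

Run:
```python
from h import *
p=manip.capture("wrist"); cv2.imwrite("pics/w5.png",p["image"][:,:,::-1])
```

```text
(no output)
```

View pics/w5.png

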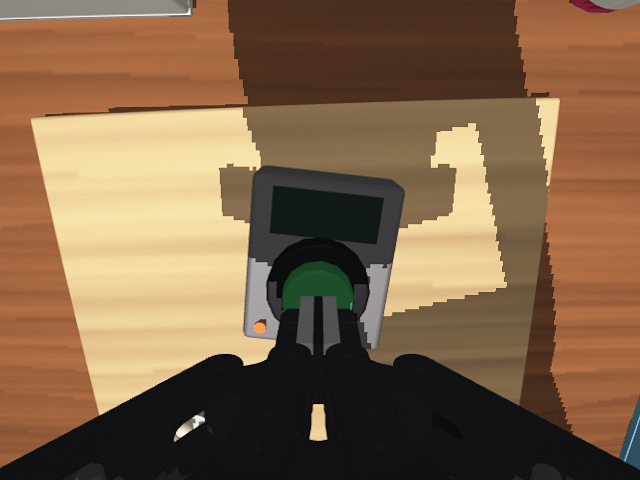

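The fingertips, at (319,297), are centred over the green button. I'll press gently.

Call:
drive_tool:
  moves:
    - [0, 0, 0, 0, 0, 0.02, 0]
    - [0, 0, 0, 0, 0, 0.04, 0]
    - [0, 0, 0, 0, 0, 0.055, 0]
    - [0, 0, 0, 0, 0, 0.065, 0]
    - [0, 0, 0, 0, 0, 0.075, 0]
    - [0, 0, 0, 0, 0, 0.075, 0]
    - [0, 0, 0, 0, 0, 0.075, 0]

```text
time: 20.8
tcp_pos: [604.5, 207.4, 81.2]
ee_rot: [-3.142, -0.0, -0.0]
wrist_force: [-1.4, -0.7, 2.6]
grip_width: -0.001
finger_force: 1.1
```

Call:
drive_tool:
  moves:
    - [0, 0, 0, 0, 0, 0.005, 0]
    - [0, 0, 0, 0, 0, 0.01, 0]
    - [0, 0, 0, 0, 0, 0.015, 0]
    - [0, 0, 0, 0, 0, 0.015, 0]
    - [0, 0, 0, 0, 0, 0.015, 0]

```text
time: 21.42
tcp_pos: [604.7, 207.4, 78.2]
ee_rot: [-3.141, -0.0, -0.0]
wrist_force: [-1.9, -0.1, 4.1]
grip_width: 0.002
finger_force: 2.0
```

Call:
drive_tool:
  moves:
    - [0, 0, 0, 0, 0, 0.005, 0]
    - [0, 0, 0, 0, 0, 0.01, 0]
    - [0, 0, 0, 0, 0, 0.01, 0]
    - [0, 0, 0, 0, 0, 0.01, 0]

```text
time: 21.92
tcp_pos: [604.7, 207.4, 76.7]
ee_rot: [-3.142, -0.0, -0.0]
wrist_force: [-2.7, -1.5, 9.0]
grip_width: -0.001
finger_force: 4.5
```

Call:
drive_tool:
  moves:
    - [0, 0, 0, 0, 0, 0.005, 0]
    - [0, 0, 0, 0, 0, 0.005, 0]
    - [0, 0, 0, 0, 0, 0.005, 0]

```text
time: 22.3
tcp_pos: [604.8, 207.5, 76.6]
ee_rot: [-3.141, -0.001, -0.0]
wrist_force: [-7.3, -1.4, 15.2]
grip_width: 0.002
finger_force: 7.6
```

The TCP stopped moving while the force rose to 15 N, so the button is fully down. I'll release it and lift clear.

Call:
drive_tool:
  moves:
    - [0, 0, 0, 0, 0, -0.02, 0]
    - [0, 0, 0, 0, 0, -0.06, 0]
    - [0, 0, 0, 0, 0, -0.15, 0]
    - [0, 0, 0, 0, 0, -0.3, 0]
    - [0, 0, 0, 0, 0, -0.45, 0]
    - [0, 0, 0, 0, 0, -0.6, 0]
    - [0, 0, 0, 0, 0, -0.7, 0]
    - [0, 0, 0, 0, 0, -0.7, 0]
    - [0, 0, 0, 0, 0, -0.7, 0]
    - [0, 0, 0, 0, 0, -0.7, 0]

```text
time: 23.55
tcp_pos: [603.6, 207.2, 213.0]
ee_rot: [3.141, 0.003, -0.0]
wrist_force: [-0.3, 0.0, -0.3]
grip_width: -0.003
finger_force: 0.0
```

Run:
```python
from h import *
p=manip.capture("wrist"); s=manip.get_state(); print(s["time"],s["tcp_pos"],s["wrist_force"])
P,u,v=px2w(p,p["depth"]>0); H,S,V=[c[v,u] for c in cv2.split(cv2.cvtColor(p["image"],cv2.COLOR_RGB2HSV))]
m=(H>40)&(H<85)&(S>90)&(P[:,2]>45)&(P[:,2]<75); print("green",m.sum(),np.percentile(P[m][:,2],[10,50,90]))
manip.close_job()
```

```text
23.6 [603.74842687 207.19552029 213.23330909] [ 0.33241921  0.30631661 -0.3864593 ]
green 1604 [61.31060341 63.52374602 64.5248291 ]
the job is handed in; nothing more can be done
```

The job is handed in, at 23.6 s of the 51 s allowed: I held over the red wedge for about 3 s, then over the white dish of beads for about 3 s, then pressed the green button to its stop (15 N) and saw it come back up, with no sign of contact with anything but the button.

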